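# Flip a rinsed reaction plate upside down onto the draining block

### The job

With the fingertips only, push the rinsed white reaction plate that stands mouths up on the bench up against the long edge of the low aluminium draining block, then keep pushing so that its near edge comes up, it stands on edge against the block and flips over onto the block. It must finish lying flat on the block, upside down so that its mouths drain (cups up); a little of it may overhang the block's edge. Do not pick it up, and leave the second plate and everything else where they are.

Things in the scene. Friction and masses are not known exactly. Their poses are not given: they have to be found in the camera images.
- plate: white reaction plate, 70 g, standing cups down, mouths up on the bench before the block: slab 60 mm (its x) by 90 mm (y) by 4 mm; six round cups, 23 mm wide, stand 10 mm out of its underside, ending 3.5 mm inside the long edges, so that the slab's rim overhangs 10 mm above the bench. Origin at the slab's centre, 12 mm above the bench at the start. Its z axis points out of the mouths (up at the start), x roughly to the block
- edge_near (a point): middle of the plate's 90 mm edge nearest the robot at the start, half-way through the slab. The rim is square; a fingertip that reaches below it, leans on it towards the block with 5 to 8 N and rises raises this edge by friction (coefficient about 0.6)
- edge_far (a point): middle of the plate's 90 mm edge nearest the block at the start, half-way through the slab. When the cups meet the block this rim reaches 3.5 mm over the block's top and hooks on its edge: the plate swings about it and, past upright, falls onto the block
- edge_left (a point): middle of the plate's 60 mm edge at its +y side, half-way through the slab
- edge_right (a point): middle of the plate's 60 mm edge at its -y side, half-way through the slab
- block: low aluminium draining block fixed on the bench, 140 mm (x) by 340 mm (y) by 8 mm high with upright sides; origin at the centre of its underside on the bench, x axis pointing away from the robot, so that its upright edge towards the robot is the plane x = -70 mm
- block_edge (a point): middle of the upper rim of the block's long edge towards the robot, 8 mm above the bench
- vial: small vial, 28 mm diameter, 50 mm tall, standing on one end of the block; origin at the centre of its underside
- reagent: amber bottle, 44 mm diameter, 85 mm tall, on the bench beside the plate; origin under its centre
- beaker: open white beaker, 60 mm diameter, 70 mm tall, on the bench on the plate's other side; origin under its centre
- kit_box: white and blue carton 70 x 110 x 55 mm, on the bench; origin under its centre
- tip_box: white and green carton 80 x 120 x 60 mm, on the bench; origin under its centre
- timer: flat white bench timer 60 x 70 x 18 mm, on the bench; origin under its centre
- marker: white marker pen, 12 mm diameter, 130 mm long, lying on the bench along its x axis; origin under its middle
- dry_plate: a second, identical plate that already lies upside down (cups up) on one end (left or right) of the block: leave it alone; origin at its slab's centre
There are look-alikes about, which are no part of the job. Leave any green or yellow look-alike of the plate alone.

How it is judged:
On the way, in this order (a step that is already met when the one before it is completed fails the run):
1. the plate, still flat on the bench, has been pushed against the block's near edge (x of plate in the frame of block between -0.106 and -0.085 m and angle between plate's own z axis and vertical below 0.35 rad).
2. the plate stands tipped up on its edge at the block's near edge (angle between plate's own z axis and vertical between 1 and 2.2 rad and x of plate in the frame of block between -0.11 and -0.02 m and z of plate in the frame of block below 0.06 m).
At the end, for the whole second after the job is handed in: The plate lies still and flat (within 0.08 rad) on the block upside down with its cups up, its mouths on the block's top (its centre 8.5 to 14 mm above the bench), its centre at least 5 mm inside the block's near edge and 10 mm inside the far one, and within 130 mm of the block's middle sideways (angle between plate's own z axis and vertical above 3.06 rad and x of plate in the frame of block between -0.065 and 0.06 m and y of plate in the frame of block between -0.13 and 0.13 m and z of plate in the frame of block between 0.0085 and 0.014 m and linear speed of plate below 0.02 m/s); the robot touches nothing.
It fails at once if the plate is lifted clear: all four of its edges more than 30 mm above the bench (height (world z) of each of edge_near, edge_far, edge_left, edge_right above 0.03 m).
It fails at once if another thing on the bench or block (second plate, vial, bottle, beaker, cartons, timer, marker) is moved by more than 20 mm (distance of any of vial, reagent, beaker, kit_box, tip_box, timer, marker, dry_plate from where it was at the start of the episode above 0.02 m).
It also fails if it takes over 51 s, if anything falls off the work surface, if the arm or the gripper's body presses on something with over 40 N, if the wrist force passes 120 N, or if a joint passes its speed limit or range.

### The arm

A 7-joint arm with a two-finger parallel gripper is mounted at the origin on the work surface. World frame = base frame: x ahead of the robot, y to its left, z up, the work surface at z = 0. Lengths are in m, angles in rad, forces in N, time in s.
With the tool pointing down it reaches from about 0.4 to 0.85 m from the base axis. Payload 4.5 kg.
Tool frame: the origin (TCP) lies midway between the tips of the shut fingers; the grasp point (between the pads) lies 19 mm behind it; z points along the fingers, y is the direction in which the jaws open and shut (so a half turn about z gives the same grasp; the last joint's range is limited). The gripper opens to 88 mm and grips with 3 to 60 N. Pads are 18 mm wide; open, the fingers measure 123 mm over their backs; the gripper's body (75 mm by 187 mm) begins 45 mm behind the grasp point.
Start: joints at [1.246, 0.689, -0.195, 1.565, 0.157, 0.902, -0.215], TCP at [0.219, -0.585, 0.239] pointing down, gripper open.
Joint ranges: [-3.01, 3.01], [-0.46, 2.08], [-1.47, 1.51], [0.13, 2.56], [-1, 4.14], [0.04, 2.09], [-2.66, 2.66]. Speed limits (rad/s): [2.57, 2.57, 3.14, 3.14, 3.14, 3.14, 3.14].

### API

Orientations are given as a unit quaternion [x, y, z, w].
In Python, from plant import get_state, snapshot, finish_job, regions_of gives the robot as it stands.
- The arm moves only by the tool send_rows, never from a script. Its argument "series" is a list of rows, each an object of numbers: "grip": the opening, from 0 (shut) to 1 (fully open); "dx", "dy", "dz": the shift along the tool's x, y, z in mm; "turn": the turn about the tool's z in rad. A call has 1 to 20 rows; each row shifts and turns the commanded pose from where the row before left it, along the tool's axes as they then stand; what a row does not reach is not made up. A row lasts 1/10 s, in which the tool goes at most 50 mm and 8.59 degrees, less where a joint would pass 70% of its speed; a pose out of reach is approached as far as the arm can. A call is refused whole if a number of a shift passes 50 or a number of a turn 0.15, either way. A call with a gripper value outside its range is refused whole. The fingers move at their own pace and stop on an object; "force" is the grip in N (left out, the last holds). Time passes only in rows, so rows that do not move let the fingers close. It gives the time, the measured TCP pose, the force and the opening at its end, in the units of the state.
- get_state(): the state, without advancing time (a new reading comes with each control period).
- snapshot(name): name is "scene" or "top" or "wrist"; returns a dict with "img" (384x512x3 uint8, red, green, blue), "depth" (384x512 float32, m along the optical axis (not along the pixel's ray), 0 where there is no reading), "fov_y" (degrees; the focal length in pixels is half the picture's height over the tangent of half this angle, whatever the lens; pixels are square), "cx", "cy" (the principal point, pixels), "R" (3x3) and "t" (3): a world point X has camera coordinates R X + t. Camera axes: x right, y down, z forward; pixel columns grow to the right and rows downward; lengths in m; the calibration is good to about 2 mm. The wrist camera is an equidistant fisheye: a pixel r from the principal point sees the ray r / f radians off the axis. A picture is of the moment at which its call begins.
- finish_job(): hands the job in, once; it reports no verdict.
Trained networks look in a picture, given as the dict that the camera call returned (one of the last four; its "shot" number tells which), for a name from the list of things; names that differ only in an ending like _2 or _b are one class to them, and where a whole thing is asked for, a point or a joint stands for the part that bears it (a point fixed in the world has none). Each returns a list of dicts, best first, with "score" (0 to 1); they miss things now and then, are a little off and sometimes report something else, mostly with a low value. They report only what shows in the picture. A call takes as long as a camera call. They do not tell look-alikes from the thing itself.
- regions_of(picture, target): "pixels" (384x512 bool, what is visible of it) and "extent" ([left, top, right, bottom] in pixels, round what is visible of it).
The state is a dict: "clock": time; "q": joint angles; "qd": joint speeds; "joint_torque": joint torques, N m; "tool_pos": TCP position; "eef_rot": TCP orientation; "contact_force": force on the tool from outside, world axes, zero at the start; "moment": the same for the moment, N m; "opening": opening from 0.0 (shut) to 1.0 (fully open).
Only numpy, scipy, OpenCV 4.12 (cv2) and the standard library are available. Lean on these libraries where they do the work, as an engineer would, in place of code of your own. Each camera call takes 0.05 s, during which the arm holds its last target.

## Working session

There is one attempt and no reset: what is moved stays moved. The work goes in short steps, Python scripts to look and compute and a tool call to move; the robot and the scene stay as the last step left them, time stands still between calls to the robot, and variables do not carry over. Pictures are saved under pics/ and viewed, and the job is handed in when it is done.

Besides the shell and the picture viewer there is one more tool, called after "Call:" in YAML: its name, and indented under it one key for each argument. send_rows: Moves the arm, as the interface text tells. Its arguments: {"type":"object","properties":{"series":{"type":"array","items":{"type":"object","properties":{"grip":{"type":"number"},"dx":{"type":"number"},"dy":{"type":"number"},"dz":{"type":"number"},"turn":{"type":"number"}}}},"force":{"type":"number"}},"required":["series"]}

```bash
ls; mkdir -p pics; python3 - <<'E'
from plant import *
import cv2
print(get_state())
for n in ("scene","top"):
    s=snapshot(n); cv2.imwrite(f"pics/{n}0.png",cv2.resize(s["img"][:,:,::-1],(800,600)))
    print(n,s["fov_y"],s["cx"],s["cy"],s["R"],s["t"],s["shot"])
    for t in ("plate","block","dry_plate","vial","reagent","beaker"):
        print(t,[(round(r["score"],2),r["extent"]) for r in regions_of(s,t)])
E
```

```text
pics
{'clock': 0.0, 'q': array([ 1.2458058 ,  0.68994099, -0.19454115,  1.56637947,  0.1573185 ,
        0.90248838, -0.21511289]), 'qd': array([ 5.79539197e-06, -1.92202794e-04, -5.54576081e-04,  3.07496616e-03,
       -1.40381862e-03,  2.64619266e-04, -1.01692339e-03]), 'joint_torque': array([ 2.73914375e-04, -5.27560437e+01, -1.26657531e+00, -1.53428257e+01,
       -5.25708916e-02,  6.58605990e-03,  1.61729026e-04]), 'tool_pos': array([ 0.21919963, -0.58461144,  0.23792811]), 'eef_rot': array([ 9.83941706e-01,  1.78487788e-01, -2.28023330e-04, -8.81269627e-04]), 'contact_force': array([-0.90477499, -0.36685557,  0.69917243]), 'moment': array([-0.00885471,  0.00814802, -0.04189551]), 'opening': 1.0033088443390088}
scene 49.854442087498576 258.94224660081846 183.48075500604082 [[ 0.84209176  0.53910582 -0.01569678]
 [ 0.43157913 -0.69101671 -0.57985805]
 [-0.32345159  0.48151928 -0.8145663 ]] [-0.47107033 -0.18673765  1.19503601] 1
plate [(0.7, [225.3, 105.8, 256.9, 134.2]), (0.64, [189.7, 141.8, 222.9, 166.4])]
block [(0.8, [244.3, 141.0, 360.6, 254.1]), (0.37, [251.6, 148.9, 280.8, 180.7])]
dry_plate [(0.58, [312.2, 144.1, 348.1, 179.4])]
vial [(0.73, [272.6, 214.6, 284.6, 228.8]), (0.43, [207.3, 191.7, 226.8, 218.5])]
reagent [(0.78, [207.5, 187.6, 225.4, 219.4])]
beaker [(0.63, [283.5, 94.0, 304.9, 125.8])]
top 53.17431305500147 248.05263804459435 191.17241024631426 [[ 0.02644859 -0.99964882  0.00164743]
 [-0.99307069 -0.02646324 -0.11450022]
 [ 0.11450361  0.00139235 -0.99342186]] [0.01510637 0.56281701 0.96652847] 2
plate [(0.91, [216.3, 255.2, 255.5, 295.6]), (0.68, [198.9, 198.2, 235.7, 227.7]), (0.56, [159.2, 250.0, 197.1, 286.9])]
block [(0.69, [165.4, 135.6, 291.8, 193.9]), (0.52, [281.1, 216.8, 295.8, 232.9])]
dry_plate [(0.65, [166.6, 147.9, 194.7, 173.3])]
vial [(0.56, [266.1, 160.5, 278.1, 173.8])]
reagent [(0.83, [281.7, 215.0, 297.4, 235.1])]
beaker [(0.74, [126.2, 202.5, 157.1, 226.2])]
```

View pics/scene0.png

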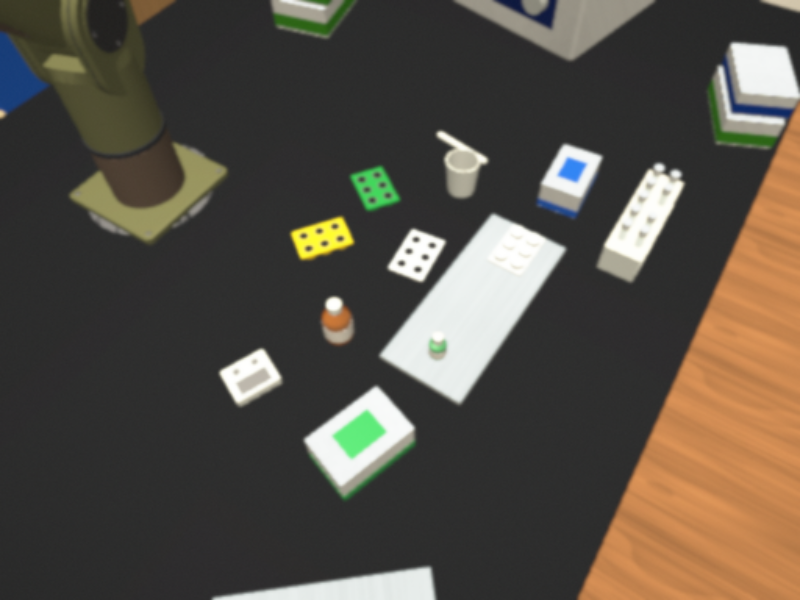

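View pics/top0.png

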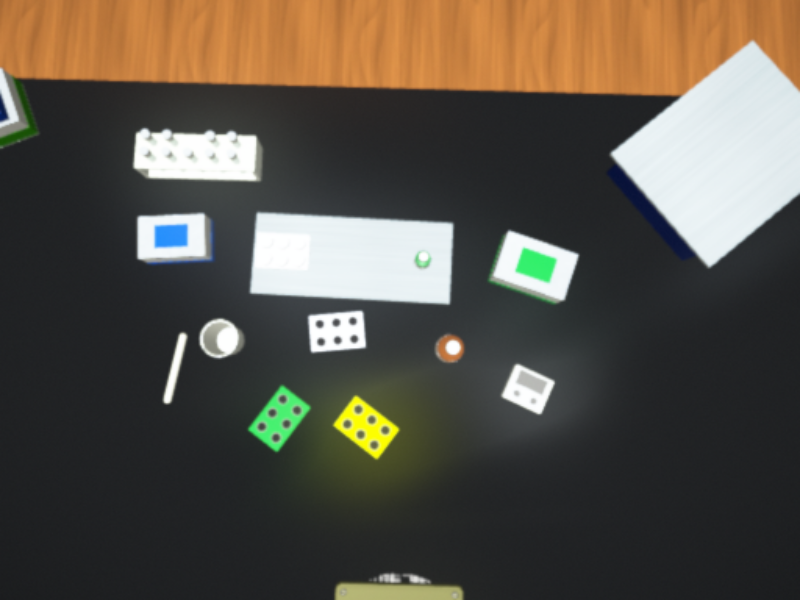

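```bash
python3 - <<'E'
from plant import *
import cv2
s=snapshot("top"); im=s["img"][120:310,110:320,::-1]
cv2.imwrite("pics/topcrop.png",cv2.resize(im,None,fx=3.1,fy=3.1,interpolation=cv2.INTER_CUBIC))
s=snapshot("wrist"); cv2.imwrite("pics/wrist0.png",s["img"][:,:,::-1])
E
```

```text
(no output)
```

View pics/topcrop.png

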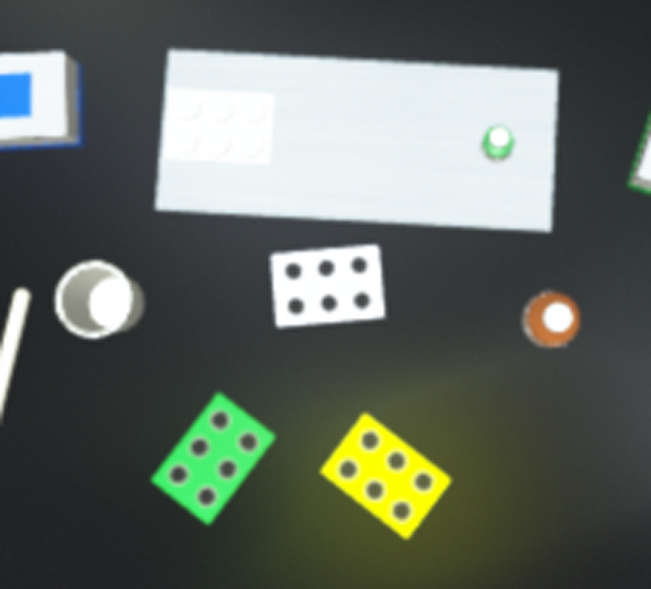

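The white mouths-up plate is at top-image (216,212). The look-alikes are the dry plate on the block at (181,160), the green one at (178,267) and the yellow one at (234,273), and I'm leaving those alone. Next I'll measure the chosen plate.

```bash
cat > h.py <<'E'
import numpy as np, cv2
from plant import *
def px2w(s,u,v,z):
    f=s["img"].shape[0]/2/np.tan(np.radians(s["fov_y"])/2)
    d=np.array([(u-s["cx"])/f,(v-s["cy"])/f,1.0]); R=np.array(s["R"]);t=np.array(s["t"])
    c=-R.T@t; w=R.T@d
    return c+w*(z-c[2])/w[2]
def seg(s,box,z,thr=150):
    x0,y0,x1,y1=box
    im=cv2.resize(s["img"][y0:y1,x0:x1],None,fx=4,fy=4,interpolation=cv2.INTER_CUBIC)
    m=(im.min(2)>thr).astype(np.uint8)
    cs,_=cv2.findContours(m,cv2.RETR_EXTERNAL,cv2.CHAIN_APPROX_NONE)
    c=max(cs,key=cv2.contourArea)[:,0,:]
    p=(c+0.5)/4-0.5+[x0,y0]
    w=np.array([px2w(s,u,v,z)[:2] for u,v in p])
    r=cv2.minAreaRect((w*1000).astype(np.float32))
    return r,cv2.boxPoints(r)
E
python3 - <<'E'
from h import *
s=snapshot("top")
for thr in (110,150):
  print("plate",seg(s,(190,192,250,235),0.014,thr))
  print("block",seg(s,(150,125,300,197),0.008,thr))
for n in("vial","reagent","beaker","marker","dry_plate"):
  for r in regions_of(s,n)[:1]:
    e=r["extent"]; print(n,r["score"],[px2w(s,u,v,0.03).round(3) for u,v in((e[0],e[1]),(e[2],e[3]))])
E
```

```text
plate (((507.71856689453125, 115.22479248046875), (65.37893676757812, 95.4144515991211), 6.6302971839904785), array([[469.73935, 158.83855],
       [480.7561 ,  64.06223],
       [545.69775,  71.61104],
       [534.681  , 166.38736]], dtype=float32))
block (((635.3487548828125, 93.95635986328125), (344.18878173828125, 144.35821533203125), 88.37596893310547), array([[558.3213  , -76.023285],
       [702.6216  , -80.11453 ],
       [712.3762  , 263.936   ],
       [568.0759  , 268.02725 ]], dtype=float32))
plate (((507.7098693847656, 115.11918640136719), (63.631595611572266, 93.57905578613281), 6.5316643714904785), array([[470.77817 , 157.98589 ],
       [481.423   ,  65.014244],
       [544.6416  ,  72.25249 ],
       [533.9967  , 165.22412 ]], dtype=float32))
block (((635.3213500976562, 93.97196960449219), (341.5798645019531, 141.77490234375), 88.36995697021484), array([[559.6043  , -74.73241 ],
       [701.32184 , -78.765305],
       [711.0384  , 262.67633 ],
       [569.32086 , 266.70923 ]], dtype=float32))
reagent 0.73 [array([ 0.494, -0.063,  0.03 ]), array([ 0.466, -0.098,  0.03 ])]
beaker 0.82 [array([0.527, 0.342, 0.03 ]), array([0.465, 0.265, 0.03 ])]
marker 0.63 [array([0.495, 0.4  , 0.03 ]), array([0.391, 0.362, 0.03 ])]
dry_plate 0.57 [array([0.674, 0.254, 0.03 ]), array([0.602, 0.166, 0.03 ])]
```

Call:
send_rows:
  series:
    - {"grip":0.17,"dx":27,"dy":-31}
    - {"grip":0.17,"dx":27,"dy":-31}
    - {"grip":0.17,"dx":27,"dy":-31}
    - {"grip":0.17,"dx":27,"dy":-31}
    - {"grip":0.17,"dx":27,"dy":-31}
    - {"grip":0.17,"dx":27,"dy":-31}
    - {"grip":0.17,"dx":27,"dy":-31}
    - {"grip":0.17,"dx":27,"dy":-31}
    - {"grip":0.17,"dx":27,"dy":-31}
    - {"grip":0.17,"dx":27,"dy":-31}
    - {"grip":0.17,"dx":27,"dy":-31}
    - {"grip":0.17,"dx":27,"dy":-31}
    - {"grip":0.17,"dx":27,"dy":-31}
    - {"grip":0.17,"dx":27,"dy":-31}
    - {"grip":0.17,"dx":27,"dy":-31}
    - {"grip":0.17,"dx":27,"dy":-31}
    - {"grip":0.17,"dx":27,"dy":-31}
    - {"grip":0.17,"dx":27,"dy":-31}
    - {"grip":0.17,"dx":27,"dy":-31}
    - {"grip":0.17,"dx":27,"dy":-31}

```text
schema error: expected keys grip, dx, dy, dz, turn
```

Call:
send_rows:
  series:
    - {"grip":0.17,"turn":-0.14}
    - {"grip":0.17,"turn":-0.14}
    - {"grip":0.17,"turn":-0.14}
    - {"grip":0.17,"turn":-0.14}
    - {"grip":0.17,"turn":-0.14}
    - {"grip":0.17,"turn":-0.14}
    - {"grip":0.17,"turn":-0.14}
    - {"grip":0.17,"turn":-0.14}
    - {"grip":0.17,"turn":-0.06}
    - {"grip":0.17}

```text
schema error: expected keys grip, dx, dy, dz, turn
```

```bash
cat >> h.py <<'E'
def st():
    s=get_state(); q=s["eef_rot"]; psi=2*np.arctan2(q[1],q[0]); 
    print("t %.2f"%s["clock"],"tcp",(s["tool_pos"]*1000).round(1),"psi",np.degrees(psi).round(2),"quat",q.round(4),"F",s["contact_force"].round(2),"op",round(s["opening"],3),"q7",s["q"][6].round(2))
    return s
E
python3 - <<'E'
from h import *
st(); s=snapshot("wrist"); cv2.imwrite("pics/wrist1.png",s["img"][:,:,::-1])
print(s["fov_y"],s["cx"],s["cy"],s["R"],s["t"])
E
```

```text
t 1.10 tcp [ 219.5 -585.2  238.7] psi 20.56 quat [0.9839 0.1785 0.     0.    ] F [-1.25 -0.01  0.11] op 1.0 q7 -0.22
65.70646984690485 254.64470174080597 192.9356461105502 [[ 3.50947840e-01 -9.36394801e-01 -6.25245728e-04]
 [-8.96917246e-01 -3.36343882e-01  2.87075333e-01]
 [-2.69026146e-01 -1.00187674e-01 -9.57907805e-01]] [-0.62555345 -0.03936119  0.3906577 ]
```

View pics/wrist1.png

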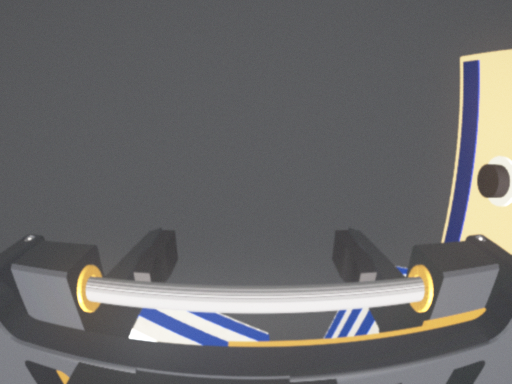

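All keys are required in every row. The wrist view shows only the fingers over bare bench and nothing has moved, so I'll resend in full.

Call:
send_rows:
  series:
    - {"grip":0.17,"dx":27,"dy":-31,"dz":0,"turn":0}
    - {"grip":0.17,"dx":27,"dy":-31,"dz":0,"turn":0}
    - {"grip":0.17,"dx":27,"dy":-31,"dz":0,"turn":0}
    - {"grip":0.17,"dx":27,"dy":-31,"dz":0,"turn":0}
    - {"grip":0.17,"dx":27,"dy":-31,"dz":0,"turn":0}
    - {"grip":0.17,"dx":27,"dy":-31,"dz":0,"turn":0}
    - {"grip":0.17,"dx":27,"dy":-31,"dz":0,"turn":0}
    - {"grip":0.17,"dx":27,"dy":-31,"dz":0,"turn":0}
    - {"grip":0.17,"dx":27,"dy":-31,"dz":0,"turn":0}
    - {"grip":0.17,"dx":27,"dy":-31,"dz":0,"turn":0}
    - {"grip":0.17,"dx":27,"dy":-31,"dz":0,"turn":0}
    - {"grip":0.17,"dx":27,"dy":-31,"dz":0,"turn":0}
    - {"grip":0.17,"dx":27,"dy":-31,"dz":0,"turn":0}
    - {"grip":0.17,"dx":27,"dy":-31,"dz":0,"turn":0}
    - {"grip":0.17,"dx":27,"dy":-31,"dz":0,"turn":0}
    - {"grip":0.17,"dx":27,"dy":-31,"dz":0,"turn":0}
    - {"grip":0.17,"dx":27,"dy":-31,"dz":0,"turn":0}
    - {"grip":0.17,"dx":27,"dy":-31,"dz":0,"turn":0}
    - {"grip":0.17,"dx":27,"dy":-31,"dz":0,"turn":0}
    - {"grip":0.17,"dx":27,"dy":-31,"dz":0,"turn":0}

```text
clock: 3.15
tool_pos: [0.5078, 0.1867, 0.2389]
eef_rot: [0.984, 0.179, 0.0, 0.0]
contact_force: [0.5, 0.1, -0.3]
opening: 0.167
```

Call:
send_rows:
  series:
    - {"grip":0.17,"dx":0,"dy":0,"dz":0,"turn":-0.14}
    - {"grip":0.17,"dx":0,"dy":0,"dz":0,"turn":-0.14}
    - {"grip":0.17,"dx":0,"dy":0,"dz":0,"turn":-0.14}
    - {"grip":0.17,"dx":0,"dy":0,"dz":0,"turn":-0.14}
    - {"grip":0.17,"dx":0,"dy":0,"dz":0,"turn":-0.14}
    - {"grip":0.17,"dx":0,"dy":0,"dz":0,"turn":-0.14}
    - {"grip":0.17,"dx":0,"dy":0,"dz":0,"turn":-0.14}
    - {"grip":0.17,"dx":0,"dy":0,"dz":0,"turn":-0.14}
    - {"grip":0.17,"dx":0,"dy":0,"dz":0,"turn":-0.06}
    - {"grip":0.17,"dx":0,"dy":0,"dz":0,"turn":0}

```text
clock: 4.15
tool_pos: [0.5075, 0.1848, 0.2387]
eef_rot: [0.718, 0.696, 0.0, -0.0]
contact_force: [0.2, -0.0, 0.4]
opening: 0.173
```

```bash
python3 - <<'E'
from h import *
st(); s=snapshot("wrist"); cv2.imwrite("pics/wrist2.png",s["img"][:,:,::-1])
E
```

```text
t 4.15 tcp [507.5 184.8 238.7] psi 88.15 quat [ 7.184e-01  6.956e-01  1.000e-04 -1.000e-04] F [ 0.24 -0.    0.38] op 0.173 q7 -0.82
```

View pics/wrist2.png

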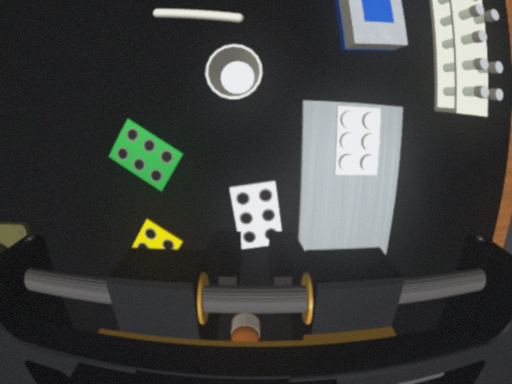

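```bash
cat >> h.py <<'E'
def wpx(s,u,v,z):
    f=s["img"].shape[0]/2/np.tan(np.radians(s["fov_y"])/2)
    a=np.array([u-s["cx"],v-s["cy"]]); r=np.hypot(*a); th=r/f
    d=np.array([*(a/r*np.sin(th)),np.cos(th)]) if r>0 else np.array([0,0,1.])
    R=np.array(s["R"]);t=np.array(s["t"]); c=-R.T@t; w=R.T@d
    return c+w*(z-c[2])/w[2]
def project(s,X):
    f=s["img"].shape[0]/2/np.tan(np.radians(s["fov_y"])/2)
    c=np.array(s["R"])@X+s["t"]; return s["cx"]+f*c[0]/c[2], s["cy"]+f*c[1]/c[2]
E
python3 - <<'E'
from h import *
s=snapshot("wrist"); im=s["img"][80:260,210:420,::-1]
cv2.imwrite("pics/w2crop.png",cv2.resize(im,None,fx=3.1,fy=3.1,interpolation=cv2.INTER_CUBIC))
for n,px,z in (("plate TL",(230,187),.014),("plate TR",(275,181),.014),("plate R side",(281,229),.014),("blk near top",(303,101),.008),("blk near bot",(299,242),.008),("dry BL",(335,174),.012),("dry BR",(378,175),.012),("dry TL",(338,107),.012)):
    print(n,(wpx(s,*px,z)*1000).round(1))
E
```

```text
plate TL [474.9 156.4  14. ]
plate TR [533.4 162.5  14. ]
plate R side [540.8  94.8  14. ]
blk near top [571.5 264.2   8. ]
blk near bot [566.9  70.8   8. ]
dry BL [613.4 169.2  12. ]
dry BR [675.9 166.5  12. ]
dry TL [616.2 256.9  12. ]
```

View pics/w2crop.png

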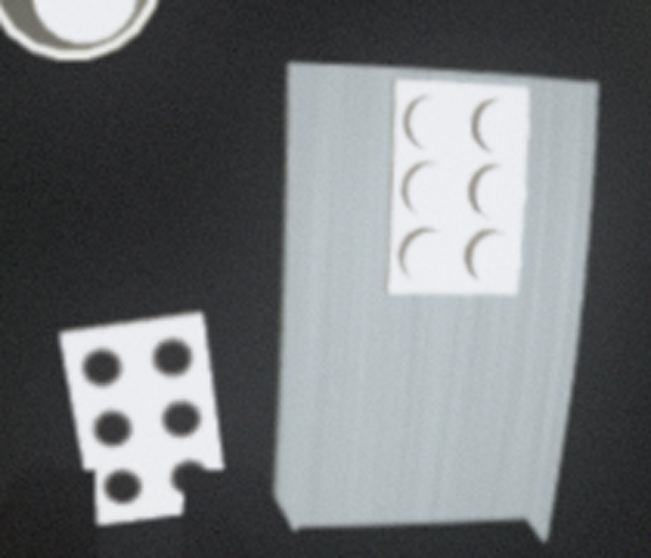

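Call:
send_rows:
  series:
    - {"grip":0.17,"dx":0,"dy":0,"dz":40,"turn":0}
    - {"grip":0.17,"dx":0,"dy":0,"dz":40,"turn":0}
    - {"grip":0.17,"dx":0,"dy":0,"dz":40,"turn":0}
    - {"grip":0.17,"dx":0,"dy":0,"dz":40,"turn":0}
    - {"grip":0.17,"dx":0,"dy":0,"dz":30,"turn":0}
    - {"grip":0.17,"dx":0,"dy":0,"dz":20,"turn":0}
    - {"grip":0.17,"dx":0,"dy":0,"dz":15,"turn":0}
    - {"grip":0.17,"dx":0,"dy":0,"dz":7,"turn":0}
    - {"grip":0.17,"dx":0,"dy":0,"dz":0,"turn":0}
    - {"grip":0.17,"dx":0,"dy":0,"dz":0,"turn":0}

```text
clock: 5.25
tool_pos: [0.5079, 0.1852, 0.0073]
eef_rot: [0.718, 0.696, 0.0, 0.0]
contact_force: [0.9, 0.0, 0.8]
opening: 0.169
```

Call:
send_rows:
  series:
    - {"grip":0.17,"dx":-4,"dy":0,"dz":0,"turn":0}
    - {"grip":0.17,"dx":-4,"dy":0,"dz":0,"turn":0}
    - {"grip":0.17,"dx":-4,"dy":0,"dz":0,"turn":0}
    - {"grip":0.17,"dx":-4,"dy":0,"dz":0,"turn":0}
    - {"grip":0.17,"dx":-3,"dy":0,"dz":0,"turn":0}
    - {"grip":0.17,"dx":-3,"dy":0,"dz":0,"turn":0}
    - {"grip":0.17,"dx":-3,"dy":0,"dz":0,"turn":0}
    - {"grip":0.17,"dx":-3,"dy":0,"dz":0,"turn":0}
    - {"grip":0.17,"dx":-3,"dy":0,"dz":0,"turn":0}
    - {"grip":0.17,"dx":-3,"dy":0,"dz":0,"turn":0}
    - {"grip":0.17,"dx":-3,"dy":0,"dz":0,"turn":0}

```text
clock: 6.35
tool_pos: [0.5061, 0.1477, 0.0067]
eef_rot: [0.718, 0.696, -0.0, -0.0]
contact_force: [-0.2, 1.1, 0.6]
opening: 0.17
```

```bash
python3 - <<'E'
from h import *
st(); s=snapshot("top"); cv2.imwrite("pics/top3.png",cv2.resize(s["img"][120:310,110:320,::-1],None,fx=3.1,fy=3.1,interpolation=cv2.INTER_CUBIC))
E
```

```text
t 6.35 tcp [506.1 147.7   6.7] psi 88.16 quat [ 7.183e-01  6.957e-01 -1.000e-04 -0.000e+00] F [-0.17  1.11  0.63] op 0.17 q7 -1.0
```

View pics/top3.png

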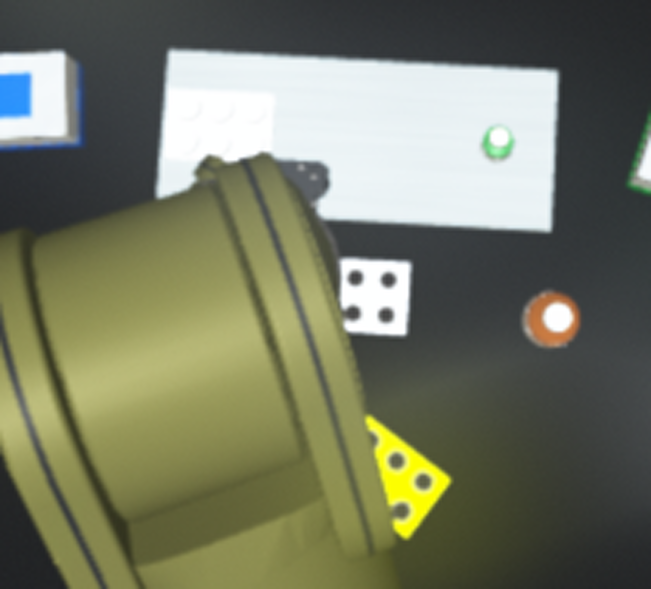

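Call:
send_rows:
  series:
    - {"grip":0.17,"dx":10,"dy":0,"dz":0,"turn":0}
    - {"grip":0.17,"dx":10,"dy":0,"dz":0,"turn":0}
    - {"grip":0.45,"dx":0,"dy":0,"dz":-40,"turn":0}
    - {"grip":0.45,"dx":0,"dy":0,"dz":-40,"turn":0}
    - {"grip":0.45,"dx":0,"dy":0,"dz":-40,"turn":0}
    - {"grip":0.45,"dx":-20,"dy":-25,"dz":-40,"turn":0}
    - {"grip":0.45,"dx":-30,"dy":-30,"dz":-20,"turn":0}
    - {"grip":0.45,"dx":-24,"dy":-25,"dz":0,"turn":0}
    - {"grip":0.45,"dx":0,"dy":0,"dz":0,"turn":0.14}
    - {"grip":0.45,"dx":0,"dy":0,"dz":0,"turn":0.14}
    - {"grip":0.45,"dx":0,"dy":0,"dz":0,"turn":0.14}
    - {"grip":0.45,"dx":0,"dy":0,"dz":0,"turn":0.14}
    - {"grip":0.45,"dx":0,"dy":0,"dz":0,"turn":0.14}
    - {"grip":0.45,"dx":0,"dy":0,"dz":0,"turn":0.14}
    - {"grip":0.45,"dx":0,"dy":0,"dz":0,"turn":0.14}
    - {"grip":0.45,"dx":0,"dy":0,"dz":0,"turn":0.14}
    - {"grip":0.45,"dx":0,"dy":0,"dz":0,"turn":0.14}
    - {"grip":0.45,"dx":0,"dy":0,"dz":0,"turn":0.14}
    - {"grip":0.45,"dx":0,"dy":0,"dz":0,"turn":0.14}
    - {"grip":0.45,"dx":0,"dy":0,"dz":0,"turn":0.03}

```text
clock: 8.4
tool_pos: [0.425, 0.0982, 0.1858]
eef_rot: [1.0, -0.016, -0.0, -0.0]
contact_force: [-0.6, 0.6, -1.0]
opening: 0.45
```

```bash
python3 - <<'E'
from h import *
st(); s=snapshot("wrist"); cv2.imwrite("pics/wrist4.png",s["img"][:,:,::-1])
s=snapshot("scene"); cv2.imwrite("pics/scene4.png",cv2.resize(s["img"][80:280,130:400,::-1],None,fx=2.9,fy=2.9,interpolation=cv2.INTER_CUBIC))
E
```

```text
t 8.40 tcp [425.   98.2 185.8] psi -1.79 quat [ 9.999e-01 -1.560e-02 -0.000e+00 -1.000e-04] F [-0.58  0.6  -0.98] op 0.45 q7 -1.89
```

View pics/wrist4.png

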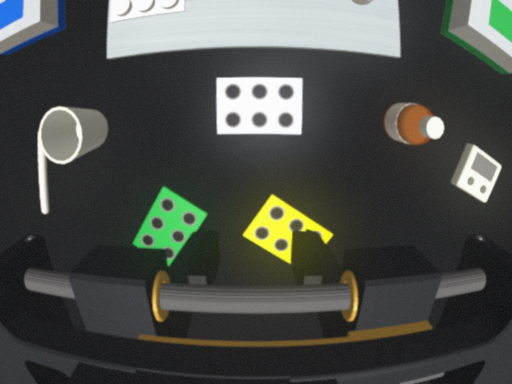

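View pics/scene4.png

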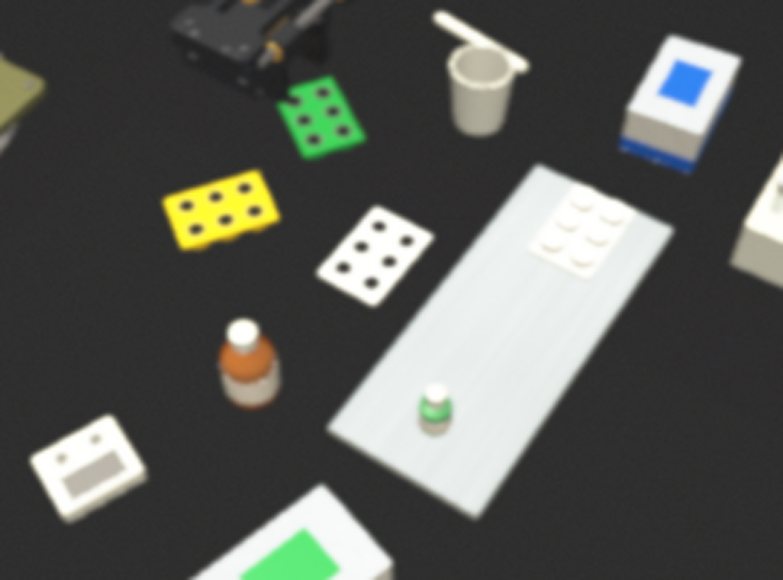

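```bash
cat >> h.py <<'E'
def wseg(s,box,z,thr=190):
    x0,y0,x1,y1=box
    im=cv2.resize(s["img"][y0:y1,x0:x1],None,fx=4,fy=4,interpolation=cv2.INTER_CUBIC)
    m=(im.min(2)>thr-60).astype(np.uint8)
    cs,_=cv2.findContours(m,cv2.RETR_EXTERNAL,cv2.CHAIN_APPROX_NONE)
    c=max(cs,key=cv2.contourArea)[:,0,:]
    p=(c+0.5)/4-0.5+[x0,y0]
    w=np.array([wpx(s,u,v,z)[:2] for u,v in p])
    r=cv2.minAreaRect((w*1000).astype(np.float32))
    return r,cv2.boxPoints(r)
E
python3 - <<'E'
from h import *
s=snapshot("wrist")
print(wseg(s,(205,65,315,145),.014))
for p in ((107,58),(250,59),(400,56)): print((wpx(s,*p,.008)*1000).round(1))
s=snapshot("top")
print((px2w(s,215.5,253,.014)*1000), [ (px2w(s,110+a/3.1,120+b/3.1,.014)*1000).round() for a,b in ((322,470),(363,412),(450,480),(275,436),(219,393))])
print("vial",[ (px2w(s,110+498/3.1,120+b/3.1,z)*1000).round() for b,z in ((135,.058),(155,.008))])
E
```

```text
(((500.647705078125, 90.94149780273438), (92.13333129882812, 62.11690139770508), 88.31246185302734), array([[468.24612 ,  45.809444],
       [530.33606 ,  43.980175],
       [533.0493  , 136.07355 ],
       [470.95935 , 137.90282 ]], dtype=float32))
[570.6 265.    8. ]
[551.7  98.9   8. ]
[563.1 -74.6   8. ]
[400.12532912 110.48563326  14.        ] [array([352., 113.,  14.]), array([401.,  80.,  14.]), array([347.,   6.,  14.]), array([379., 153.,  14.]), array([414., 202.,  14.])]
vial [array([632., -26.,  58.]), array([624., -29.,   8.])]
```

Call:
send_rows:
  series:
    - {"grip":0.45,"dx":15,"dy":7,"dz":30,"turn":0}
    - {"grip":0.45,"dx":0,"dy":0,"dz":40,"turn":0}
    - {"grip":0.45,"dx":0,"dy":0,"dz":40,"turn":0}
    - {"grip":0.45,"dx":0,"dy":0,"dz":40,"turn":0}
    - {"grip":0.45,"dx":0,"dy":0,"dz":20,"turn":0}
    - {"grip":0.45,"dx":0,"dy":0,"dz":8,"turn":0}
    - {"grip":0.45,"dx":0,"dy":0,"dz":3,"turn":0}
    - {"grip":0.45,"dx":0,"dy":0,"dz":0,"turn":0}

```text
clock: 9.4
tool_pos: [0.4488, 0.0915, 0.0114]
eef_rot: [1.0, -0.015, -0.009, 0.002]
contact_force: [-0.5, 0.2, 1.4]
opening: 0.45
```

Call:
send_rows:
  series:
    - {"grip":0.45,"dx":4,"dy":0,"dz":0,"turn":0}
    - {"grip":0.45,"dx":4,"dy":0,"dz":0,"turn":0}
    - {"grip":0.45,"dx":4,"dy":0,"dz":0,"turn":0}
    - {"grip":0.45,"dx":4,"dy":0,"dz":0,"turn":0}
    - {"grip":0.45,"dx":4,"dy":0,"dz":0,"turn":0}
    - {"grip":0.45,"dx":4,"dy":0,"dz":0,"turn":0}
    - {"grip":0.45,"dx":4,"dy":0,"dz":0,"turn":0}
    - {"grip":0.45,"dx":4,"dy":0,"dz":0,"turn":0}
    - {"grip":0.45,"dx":4,"dy":0,"dz":0,"turn":0}
    - {"grip":0.45,"dx":0,"dy":0,"dz":0,"turn":0}

```text
clock: 10.4
tool_pos: [0.4858, 0.0902, 0.0113]
eef_rot: [1.0, -0.016, -0.007, 0.002]
contact_force: [0.4, -1.0, 1.0]
opening: 0.449
```

```bash
python3 - <<'E'
from h import *
st(); s=snapshot("wrist"); cv2.imwrite("pics/wrist5.png",s["img"][:,:,::-1])
s=snapshot("scene"); cv2.imwrite("pics/scene5.png",cv2.resize(s["img"][80:280,130:400,::-1],None,fx=2.9,fy=2.9,interpolation=cv2.INTER_CUBIC))
E
```

```text
t 10.40 tcp [485.8  90.2  11.3] psi -1.81 quat [ 0.9998 -0.0158 -0.0075  0.0017] F [ 0.44 -1.05  0.96] op 0.449 q7 -2.03
```

View pics/wrist5.png

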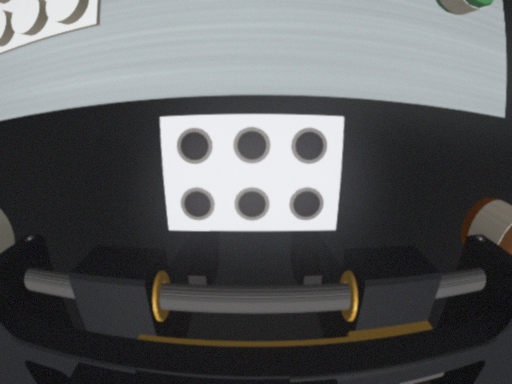

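View pics/scene5.png

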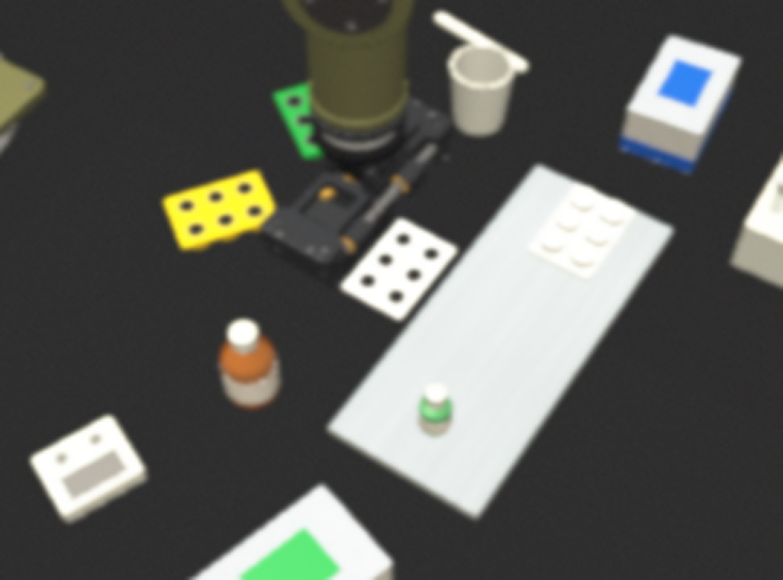

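```bash
python3 - <<'E'
from h import *
s=st(); print(s["q"].round(3))
s=snapshot("wrist"); r=wseg(s,(145,105,355,242),.014); print(r)
E
```

```text
t 10.50 tcp [485.1  90.2  11.3] psi -1.79 quat [ 0.9998 -0.0156 -0.0079  0.0017] F [-0.27 -0.11  0.31] op 0.448 q7 -2.03
[-0.259  0.938 -0.028  2.08   0.153  0.142 -2.03 ]
(((526.7406005859375, 89.927978515625), (90.98968505859375, 60.950721740722656), 88.15564727783203), array([[494.8168  ,  45.437542],
       [555.73596 ,  43.475872],
       [558.6644  , 134.41841 ],
       [497.74524 , 136.38008 ]], dtype=float32))
```

Call:
send_rows:
  series:
    - {"grip":0.45,"dx":-2,"dy":0,"dz":0,"turn":0}
    - {"grip":0.45,"dx":0,"dy":0,"dz":4,"turn":0}
    - {"grip":0.45,"dx":0,"dy":0,"dz":3,"turn":0}
    - {"grip":0.45,"dx":0,"dy":0,"dz":0,"turn":0}

```text
clock: 10.95
tool_pos: [0.4822, 0.0902, 0.0039]
eef_rot: [1.0, -0.016, -0.009, 0.002]
contact_force: [-0.4, 0.1, 0.3]
opening: 0.449
```

```bash
python3 - <<'E'
from h import *
s=st(); print(s["q"].round(3))
E
```

```text
t 10.95 tcp [482.2  90.2   3.9] psi -1.78 quat [ 0.9998 -0.0155 -0.0087  0.002 ] F [-0.37  0.15  0.27] op 0.449 q7 -2.03
[-0.263  0.953 -0.024  2.086  0.154  0.122 -2.032]
```

Call:
send_rows:
  series:
    - {"grip":0.45,"dx":3,"dy":0,"dz":0,"turn":0}
    - {"grip":0.45,"dx":3,"dy":0,"dz":0,"turn":0}
    - {"grip":0.45,"dx":3,"dy":0,"dz":0,"turn":0}
    - {"grip":0.45,"dx":3,"dy":0,"dz":0,"turn":0}
    - {"grip":0.45,"dx":2,"dy":0,"dz":0,"turn":0}
    - {"grip":0.45,"dx":2,"dy":0,"dz":0,"turn":0}
    - {"grip":0.45,"dx":0,"dy":0,"dz":0,"turn":0}

```text
clock: 11.65
tool_pos: [0.4988, 0.0896, 0.0042]
eef_rot: [1.0, -0.016, -0.008, 0.002]
contact_force: [0.1, -0.1, 0.4]
opening: 0.448
```

Call:
send_rows:
  series:
    - {"grip":0.45,"dx":1,"dy":0,"dz":0,"turn":0}
    - {"grip":0.45,"dx":1,"dy":0,"dz":0,"turn":0}
    - {"grip":0.45,"dx":0,"dy":0,"dz":0,"turn":0}

```text
clock: 11.95
tool_pos: [0.499, 0.0896, 0.0041]
eef_rot: [1.0, -0.015, -0.01, 0.002]
contact_force: [-4.8, 1.1, 3.8]
opening: 0.455
```

```bash
python3 - <<'E'
from h import *
s=st()
s=snapshot("wrist"); cv2.imwrite("pics/wrist6.png",s["img"][:,:,::-1])
E
```

```text
t 11.95 tcp [499.   89.6   4.1] psi -1.75 quat [ 0.9998 -0.0153 -0.0098  0.0021] F [-4.79  1.08  3.78] op 0.455 q7 -2.02
```

View pics/wrist6.png

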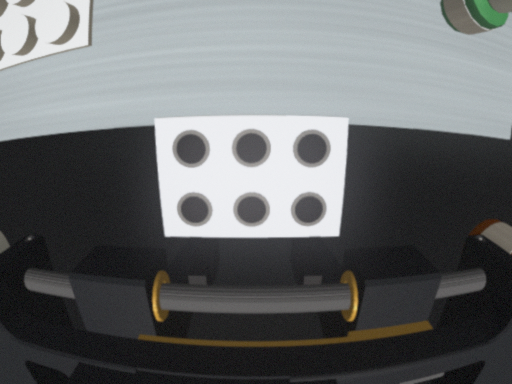

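Call:
send_rows:
  series:
    - {"grip":0.45,"dx":0.8,"dy":0,"dz":0,"turn":0}
    - {"grip":0.45,"dx":0,"dy":0,"dz":-1,"turn":0}
    - {"grip":0.45,"dx":0,"dy":0,"dz":-1.5,"turn":0}
    - {"grip":0.45,"dx":0.1,"dy":0,"dz":-1.5,"turn":0}
    - {"grip":0.45,"dx":0.1,"dy":0,"dz":-2,"turn":0}
    - {"grip":0.45,"dx":0,"dy":0,"dz":0,"turn":0}

```text
clock: 12.6
tool_pos: [0.4999, 0.0895, 0.0099]
eef_rot: [1.0, -0.015, -0.01, 0.002]
contact_force: [-5.9, 0.4, 0.1]
opening: 0.449
```

```bash
python3 - <<'E'
from h import *
s=st()
s=snapshot("wrist"); cv2.imwrite("pics/wrist7.png",s["img"][:,:,::-1])
s=snapshot("scene"); cv2.imwrite("pics/scene7.png",cv2.resize(s["img"][100:220,200:340,::-1],None,fx=5,fy=5,interpolation=cv2.INTER_CUBIC))
E
```

```text
t 12.60 tcp [499.9  89.5   9.9] psi -1.76 quat [ 0.9998 -0.0154 -0.0099  0.0022] F [-5.89  0.43  0.11] op 0.449 q7 -2.02
```

View pics/wrist7.png

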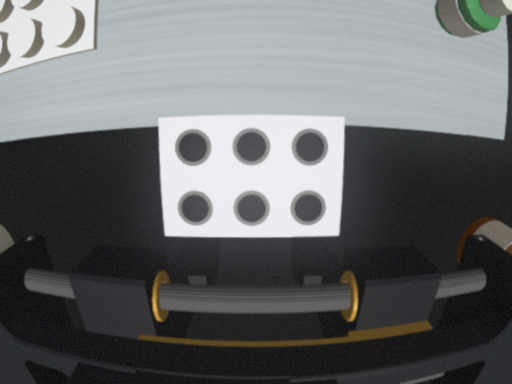

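View pics/scene7.png

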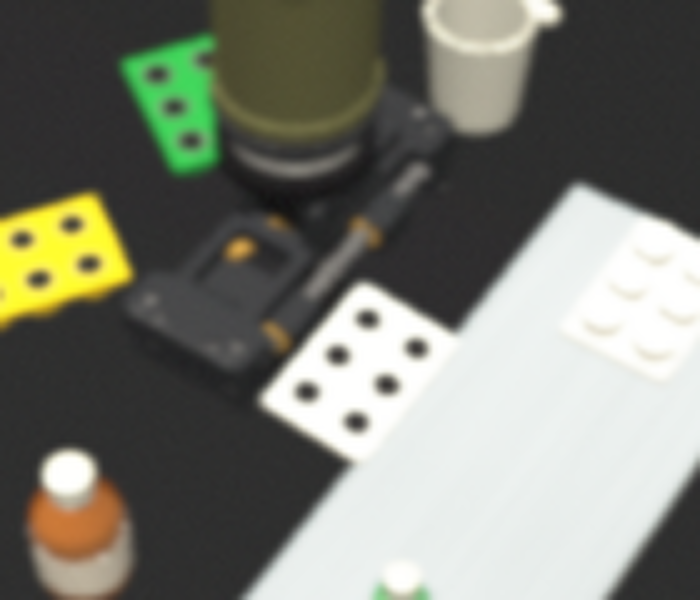

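Call:
send_rows:
  series:
    - {"grip":0.45,"dx":0.2,"dy":0,"dz":-2,"turn":0}
    - {"grip":0.45,"dx":0.3,"dy":0,"dz":-2,"turn":0}
    - {"grip":0.45,"dx":0.3,"dy":0,"dz":-2,"turn":0}
    - {"grip":0.45,"dx":0.4,"dy":0,"dz":-2,"turn":0}
    - {"grip":0.45,"dx":0.5,"dy":0,"dz":-2,"turn":0}
    - {"grip":0.45,"dx":0.5,"dy":0,"dz":-2,"turn":0}
    - {"grip":0.45,"dx":0,"dy":0,"dz":0,"turn":0}

```text
clock: 13.4
tool_pos: [0.5037, 0.0894, 0.0223]
eef_rot: [1.0, -0.016, -0.009, 0.002]
contact_force: [-5.0, -0.5, 0.9]
opening: 0.449
```

```bash
python3 - <<'E'
from h import *
s=st()
s=snapshot("wrist"); cv2.imwrite("pics/wrist8.png",s["img"][:,:,::-1])
s=snapshot("scene"); cv2.imwrite("pics/scene8.png",cv2.resize(s["img"][100:220,200:340,::-1],None,fx=5,fy=5,interpolation=cv2.INTER_CUBIC))
E
```

```text
t 13.40 tcp [503.7  89.4  22.3] psi -1.8 quat [ 0.9998 -0.0157 -0.0086  0.002 ] F [-4.98 -0.49  0.85] op 0.449 q7 -2.02
```

View pics/wrist8.png

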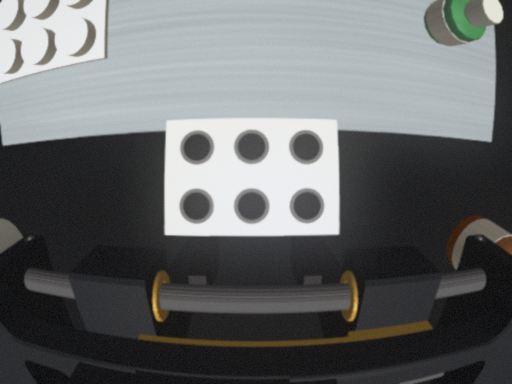

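View pics/scene8.png

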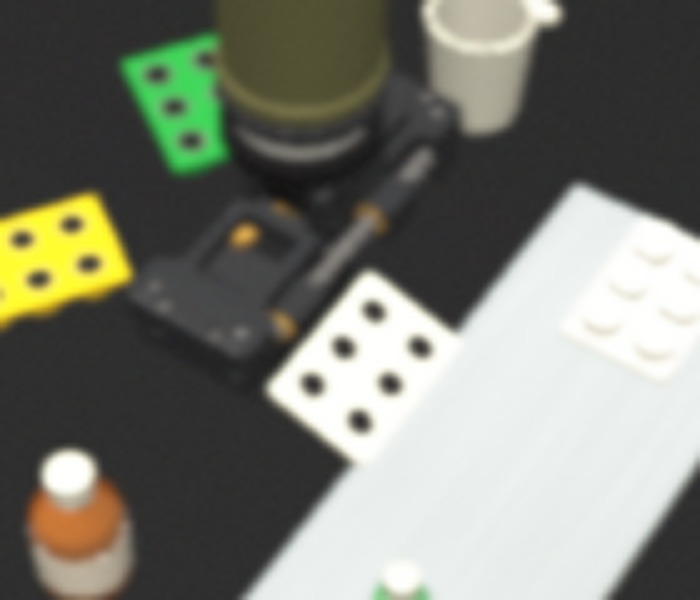

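Call:
send_rows:
  series:
    - {"grip":0.45,"dx":0.8,"dy":0,"dz":-2,"turn":0}
    - {"grip":0.45,"dx":0.8,"dy":0,"dz":-2,"turn":0}
    - {"grip":0.45,"dx":0.9,"dy":0,"dz":-2,"turn":0}
    - {"grip":0.45,"dx":1,"dy":0,"dz":-2,"turn":0}
    - {"grip":0.45,"dx":1.1,"dy":0,"dz":-2,"turn":0}
    - {"grip":0.45,"dx":1.2,"dy":0,"dz":-2,"turn":0}
    - {"grip":0.45,"dx":0,"dy":0,"dz":0,"turn":0}

```text
clock: 14.2
tool_pos: [0.5105, 0.0893, 0.0343]
eef_rot: [1.0, -0.016, -0.008, 0.002]
contact_force: [-4.8, -0.2, 2.9]
opening: 0.449
```

```bash
python3 - <<'E'
from h import *
s=st()
s=snapshot("wrist"); a=s["img"][60:300,100:420,::-1]
t=snapshot("scene"); b=cv2.resize(t["img"][110:200,215:335,::-1],(320,240),interpolation=cv2.INTER_CUBIC)
cv2.imwrite("pics/both9.png",np.hstack([a,b]))
E
```

```text
t 14.20 tcp [510.5  89.3  34.3] psi -1.8 quat [ 0.9998 -0.0157 -0.0079  0.0018] F [-4.82 -0.2   2.92] op 0.449 q7 -2.01
```

View pics/both9.png

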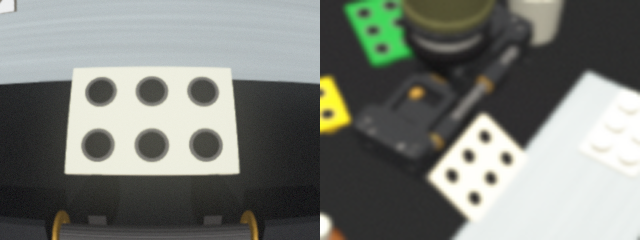

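Call:
send_rows:
  series:
    - {"grip":0.45,"dx":1.3,"dy":0,"dz":-2,"turn":0}
    - {"grip":0.45,"dx":1.4,"dy":0,"dz":-2,"turn":0}
    - {"grip":0.45,"dx":1.5,"dy":0,"dz":-2,"turn":0}
    - {"grip":0.45,"dx":1.6,"dy":0,"dz":-2,"turn":0}
    - {"grip":0.45,"dx":1.8,"dy":0,"dz":-2,"turn":0}
    - {"grip":0.45,"dx":2,"dy":0,"dz":-2,"turn":0}
    - {"grip":0.45,"dx":0,"dy":0,"dz":0,"turn":0}

```text
clock: 15.0
tool_pos: [0.5207, 0.0893, 0.0461]
eef_rot: [1.0, -0.016, -0.008, 0.002]
contact_force: [-2.3, 0.0, 2.1]
opening: 0.451
```

```bash
python3 - <<'E'
from h import *
s=st()
s=snapshot("wrist"); a=s["img"][60:300,100:420,::-1]
t=snapshot("scene"); b=cv2.resize(t["img"][110:200,215:335,::-1],(320,240),interpolation=cv2.INTER_CUBIC)
cv2.imwrite("pics/both10.png",np.hstack([a,b]))
E
```

```text
t 15.00 tcp [520.7  89.3  46.1] psi -1.8 quat [ 0.9998 -0.0157 -0.0076  0.0016] F [-2.27  0.04  2.12] op 0.451 q7 -2.01
```

View pics/both10.png

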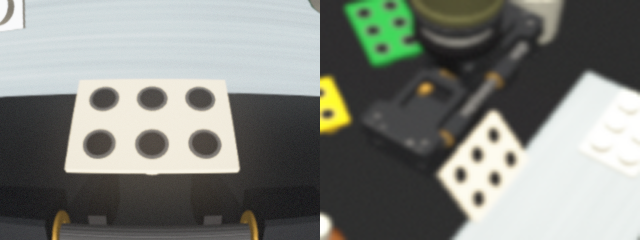

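Call:
send_rows:
  series:
    - {"grip":0.45,"dx":3.4,"dy":0,"dz":-2.7,"turn":0}
    - {"grip":0.45,"dx":3.4,"dy":0,"dz":-2.5,"turn":0}
    - {"grip":0.45,"dx":3.4,"dy":0,"dz":-2.3,"turn":0}
    - {"grip":0.45,"dx":3.5,"dy":0,"dz":-2,"turn":0}
    - {"grip":0.45,"dx":3.6,"dy":0,"dz":-1.8,"turn":0}
    - {"grip":0.45,"dx":0,"dy":0,"dz":0,"turn":0}

```text
clock: 15.7
tool_pos: [0.5377, 0.0888, 0.0576]
eef_rot: [1.0, -0.016, -0.008, 0.002]
contact_force: [-5.0, -0.8, 9.0]
opening: 0.452
```

```bash
python3 - <<'E'
from h import *
s=st()
s=snapshot("wrist"); a=s["img"][60:300,100:420,::-1]
t=snapshot("scene"); b=cv2.resize(t["img"][110:200,215:335,::-1],(320,240),interpolation=cv2.INTER_CUBIC)
cv2.imwrite("pics/both11.png",np.hstack([a,b]))
E
```

```text
t 15.70 tcp [537.7  88.8  57.6] psi -1.8 quat [ 0.9998 -0.0157 -0.0081  0.0018] F [-4.99 -0.82  8.99] op 0.452 q7 -1.99
```

View pics/both11.png

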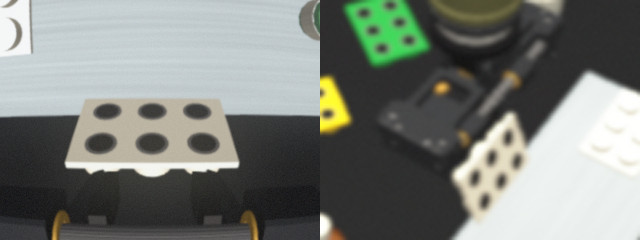

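Call:
send_rows:
  series:
    - {"grip":0.45,"dx":0,"dy":0,"dz":-1,"turn":0}
    - {"grip":0.45,"dx":0,"dy":0,"dz":-1,"turn":0}
    - {"grip":0.45,"dx":0,"dy":0,"dz":0,"turn":0}

```text
clock: 16.1
tool_pos: [0.5386, 0.0888, 0.059]
eef_rot: [1.0, -0.016, -0.007, 0.002]
contact_force: [-0.4, -0.0, 1.0]
opening: 0.449
```

```bash
python3 - <<'E'
from h import *
s=st()
s=snapshot("wrist"); a=s["img"][60:300,100:420,::-1]
cv2.imwrite("pics/w12.png",cv2.resize(a,None,fx=2,fy=2))
E
```

```text
t 16.10 tcp [538.6  88.8  59. ] psi -1.81 quat [ 0.9998 -0.0158 -0.0072  0.0016] F [-0.44 -0.01  0.96] op 0.449 q7 -1.99
```

View pics/w12.png

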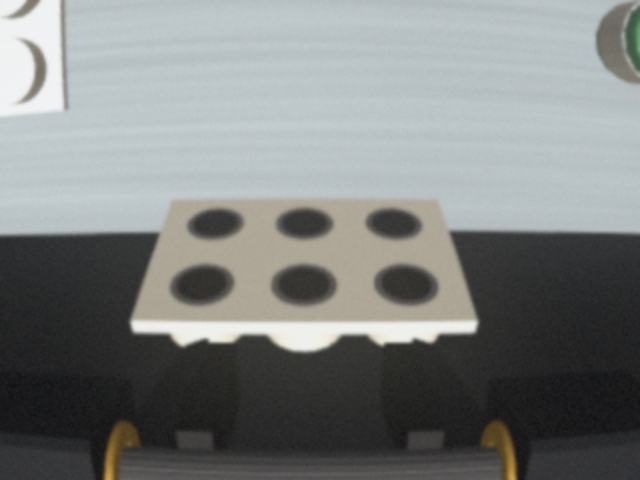

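Call:
send_rows:
  series:
    - {"grip":0.45,"dx":3,"dy":0,"dz":-1.5,"turn":0}
    - {"grip":0.45,"dx":3,"dy":0,"dz":-1.3,"turn":0}
    - {"grip":0.45,"dx":3,"dy":0,"dz":-1,"turn":0}
    - {"grip":0.45,"dx":0,"dy":0,"dz":0,"turn":0}

```text
clock: 16.55
tool_pos: [0.5474, 0.0885, 0.0627]
eef_rot: [1.0, -0.016, -0.008, 0.002]
contact_force: [-1.3, 0.7, 2.5]
opening: 0.45
```

```bash
python3 - <<'E'
from h import *
s=st()
s=snapshot("wrist"); a=s["img"][60:300,100:420,::-1]
t=snapshot("scene"); b=cv2.resize(t["img"][110:200,215:335,::-1],(320,240),interpolation=cv2.INTER_CUBIC)
cv2.imwrite("pics/both13.png",np.hstack([a,b]))
E
```

```text
t 16.55 tcp [547.4  88.5  62.7] psi -1.8 quat [ 0.9998 -0.0157 -0.0076  0.0017] F [-1.29  0.7   2.46] op 0.45 q7 -1.99
```

View pics/both13.png

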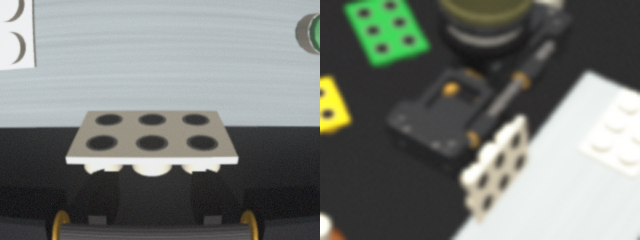

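Call:
send_rows:
  series:
    - {"grip":0.45,"dx":3,"dy":0,"dz":-1,"turn":0}
    - {"grip":0.45,"dx":3,"dy":0,"dz":-0.7,"turn":0}
    - {"grip":0.45,"dx":3,"dy":0,"dz":-0.5,"turn":0}
    - {"grip":0.45,"dx":0,"dy":0,"dz":0,"turn":0}

```text
clock: 17.05
tool_pos: [0.5563, 0.0882, 0.0647]
eef_rot: [1.0, -0.016, -0.008, 0.002]
contact_force: [-1.3, -0.7, 2.3]
opening: 0.45
```

```bash
python3 - <<'E'
from h import *
s=st()
s=snapshot("wrist"); a=s["img"][60:300,100:420,::-1]
t=snapshot("scene"); b=cv2.resize(t["img"][110:200,215:335,::-1],(320,240),interpolation=cv2.INTER_CUBIC)
cv2.imwrite("pics/both14.png",np.hstack([a,b]))
E
```

```text
t 17.05 tcp [556.3  88.2  64.7] psi -1.8 quat [ 0.9998 -0.0157 -0.0077  0.0017] F [-1.26 -0.66  2.29] op 0.45 q7 -1.98
```

View pics/both14.png

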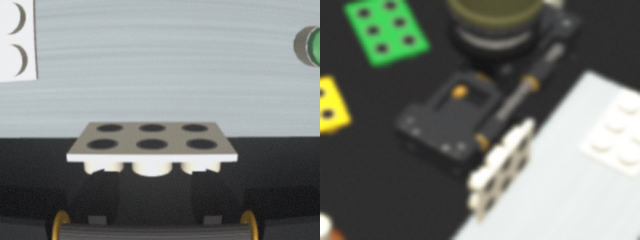

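Call:
send_rows:
  series:
    - {"grip":0.45,"dx":3,"dy":0,"dz":-1,"turn":0}
    - {"grip":0.45,"dx":3,"dy":0,"dz":-0.5,"turn":0}
    - {"grip":0.45,"dx":3,"dy":0,"dz":-0.3,"turn":0}
    - {"grip":0.45,"dx":0,"dy":0,"dz":0,"turn":0}

```text
clock: 17.55
tool_pos: [0.565, 0.0878, 0.066]
eef_rot: [1.0, -0.016, -0.008, 0.002]
contact_force: [-0.3, 0.3, 0.4]
opening: 0.447
```

```bash
python3 - <<'E'
from h import *
s=st()
s=snapshot("wrist"); a=s["img"][60:300,100:420,::-1]
t=snapshot("scene"); b=cv2.resize(t["img"][110:200,215:335,::-1],(320,240),interpolation=cv2.INTER_CUBIC)
cv2.imwrite("pics/both15.png",np.hstack([a,b]))
E
```

```text
t 17.55 tcp [565.   87.8  66. ] psi -1.8 quat [ 0.9998 -0.0157 -0.008   0.0018] F [-0.3   0.29  0.37] op 0.447 q7 -1.98
```

View pics/both15.png

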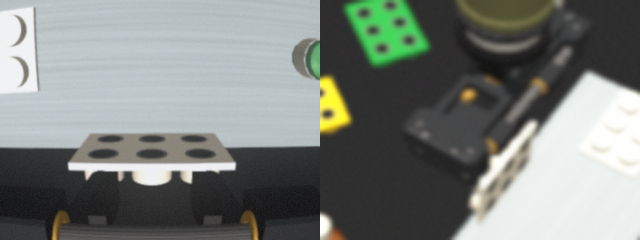

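Call:
send_rows:
  series:
    - {"grip":0.45,"dx":3,"dy":0,"dz":0,"turn":0}
    - {"grip":0.45,"dx":3,"dy":0,"dz":0,"turn":0}
    - {"grip":0.45,"dx":3,"dy":0,"dz":0,"turn":0}
    - {"grip":0.45,"dx":0,"dy":0,"dz":0,"turn":0}

```text
clock: 18.05
tool_pos: [0.5743, 0.0876, 0.0662]
eef_rot: [1.0, -0.016, -0.008, 0.002]
contact_force: [-0.2, -0.1, 2.0]
opening: 0.453
```

```bash
python3 - <<'E'
from h import *
s=st()
s=snapshot("wrist"); a=s["img"][60:300,100:420,::-1]
t=snapshot("scene"); b=cv2.resize(t["img"][110:200,215:335,::-1],(320,240),interpolation=cv2.INTER_CUBIC)
cv2.imwrite("pics/both16.png",np.hstack([a,b]))
E
```

```text
t 18.05 tcp [574.3  87.6  66.2] psi -1.8 quat [ 0.9998 -0.0157 -0.0077  0.0018] F [-0.21 -0.11  1.98] op 0.453 q7 -1.97
```

View pics/both16.png

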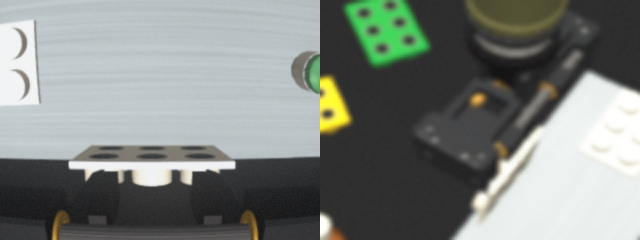

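Call:
send_rows:
  series:
    - {"grip":0.45,"dx":2,"dy":0,"dz":-0.7,"turn":0}
    - {"grip":0.45,"dx":2,"dy":0,"dz":-0.5,"turn":0}
    - {"grip":0.45,"dx":2,"dy":0,"dz":-0.3,"turn":0}

```text
clock: 18.45
tool_pos: [0.5795, 0.0874, 0.0673]
eef_rot: [1.0, -0.016, -0.008, 0.002]
contact_force: [-0.1, -0.7, 1.5]
opening: 0.451
```

```bash
python3 - <<'E'
from h import *
s=st()
s=snapshot("wrist"); a=s["img"][60:300,100:420,::-1]
t=snapshot("scene"); b=cv2.resize(t["img"][110:200,215:335,::-1],(320,240),interpolation=cv2.INTER_CUBIC)
cv2.imwrite("pics/both17.png",np.hstack([a,b]))
E
```

```text
t 18.45 tcp [579.5  87.4  67.3] psi -1.79 quat [ 0.9998 -0.0156 -0.0085  0.0019] F [-0.08 -0.74  1.48] op 0.451 q7 -1.97
```

View pics/both17.png

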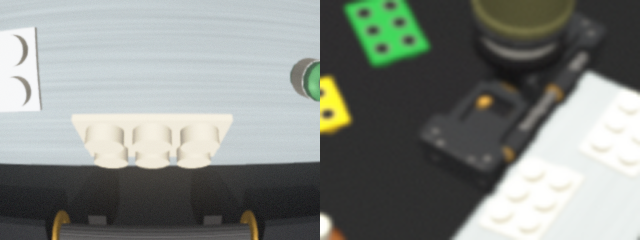

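Call:
send_rows:
  series:
    - {"grip":0.45,"dx":0,"dy":0,"dz":-30,"turn":0}
    - {"grip":0.45,"dx":-30,"dy":0,"dz":-40,"turn":0}
    - {"grip":0.45,"dx":-40,"dy":0,"dz":-40,"turn":0}
    - {"grip":0.45,"dx":-40,"dy":0,"dz":-20,"turn":0}
    - {"grip":0.45,"dx":0,"dy":0,"dz":0,"turn":0}

```text
clock: 19.05
tool_pos: [0.4717, 0.0911, 0.1967]
eef_rot: [1.0, -0.014, -0.009, 0.002]
contact_force: [0.6, 0.7, 0.2]
opening: 0.452
```

```bash
python3 - <<'E'
from h import *
s=st()
s=snapshot("wrist"); cv2.imwrite("pics/w18.png",s["img"][:,:,::-1])
t=snapshot("scene"); cv2.imwrite("pics/s18.png",cv2.resize(t["img"][90:260,190:370,::-1],None,fx=3.3,fy=3.3,interpolation=cv2.INTER_CUBIC))
E
```

```text
t 19.05 tcp [471.7  91.1 196.7] psi -1.66 quat [ 0.9998 -0.0145 -0.0094  0.0021] F [0.58 0.73 0.17] op 0.452 q7 -2.0
```

View pics/w18.png

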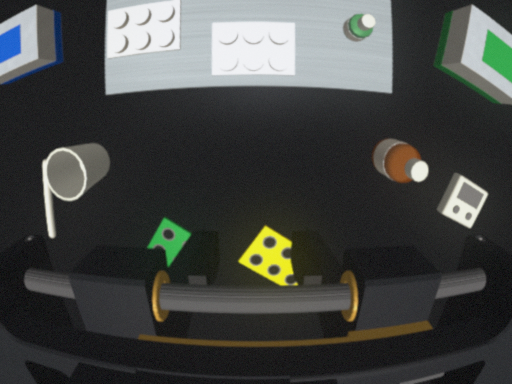

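View pics/s18.png

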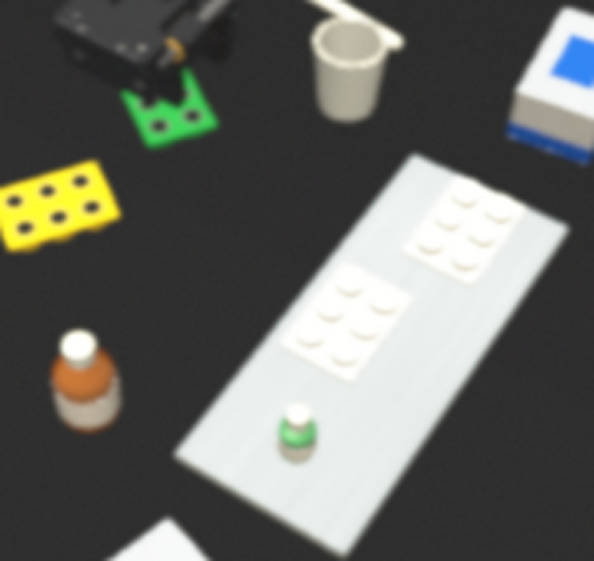

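The plate lies fully on the block, cups up, clear of both the dry plate and the vial. I'll do one numeric check before handing in.

```bash
python3 - <<'E'
from h import *
s=snapshot("top")
d=s["depth"]; u0=None
for n in ("dry_plate","plate"):
    for r in regions_of(s,n):
        e=r["extent"]; c=px2w(s,(e[0]+e[2])/2,(e[1]+e[3])/2,.014)*1000
        print(n,round(r["score"],2),c.round(1))
w=snapshot("wrist"); r=wseg(w,(195,12,310,85),.013,290); print(r)
c=np.array(r[0])-[635.3,94]; a=np.radians(-1.63)
print("block frame",c@[np.cos(a),np.sin(a)],c@[-np.sin(a),np.cos(a)])
w2=snapshot("wrist"); r2=wseg(w2,(195,12,310,85),.013,290); print(r2[0][:1])
for n in("vial","reagent","beaker"):
  for r in regions_of(s,n)[:1]:
    e=r["extent"]; print(n,[px2w(s,u,v,0.03).round(3) for u,v in((e[0],e[1]),(e[2],e[3]))])
st()
E
```

```text
dry_plate 0.78 [646.9 210.1  14. ]
plate 0.66 [344.6 243.8  14. ]
plate 0.62 [607.7  81.6  14. ]
(((608.8275756835938, 87.75992584228516), (88.68260955810547, 58.85103988647461), 88.16819763183594), array([[577.9997  ,  44.381886],
       [636.8206  ,  42.500675],
       [639.65546 , 131.13797 ],
       [580.83453 , 133.01918 ]], dtype=float32))Traceback (most recent call last):
  File "<stdin>", line 9, in <module>
ValueError: setting an array element with a sequence. The requested array has an inhomogeneous shape after 1 dimensions. The detected shape was (3,) + inhomogeneous part.
```

```bash
python3 -c "
from plant import *
print(finish_job())"
```

```text
the job is handed in; nothing more can be done
None
```

The plate finished upside down on the block, cups up, and I handed the job in at about 19 s of the 51 s allowed. `finish_job` gives no verdict, so I don't know the judged result.

**What I did:**
- **Sideways shift:** I first pushed the plate's left edge about 24 mm sideways. Left where it was, it would have landed overlapping the dry plate. This push also squared it to the block.
- **Push to the block:** Two fingertips then pushed the near edge until the cups met the block, at about 5 N.
- **Flip:** I raised the near edge along an arc, mostly with about 5 N of push, until it stood on edge and tipped over. At about 60° the fingertips caught on the cups and the upward force reached 9 N. Rising 2 mm cleared it.
- **Retreat:** I then lifted the gripper clear.

**Last checks:**
- **Position:** the wrist camera put the plate's centre at about x = −26 mm, y = −7 mm in the block's frame, square to the block. The near edge is about 14 mm inside the block's near edge, so nothing overhangs.
- **Cups up and flat:** both the scene and wrist pictures showed this, but I did not measure the tilt or the height.
- **Other objects:** in the last pictures they look where they started, and the dry plate's measured position agrees. The last script crashed before it re-measured the vial, bottle and beaker, and before a second look at the plate to confirm it was still, so those are judged by eye only.
- **Disagreement:** the top camera put the plate's centre about 6 mm away in y from the wrist camera's value. Both are well inside the limits.

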